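# Sweep the empty ampoules into the collecting bay

## Task

Sweep the three empty glass ampoules lying on the blue mat into the three-sided steel collecting bay behind them, so that each lies flat and wholly inside, with nothing sticking out of the open front. Only push them gently along the mat with the fingertips - do not pick them up - and leave the three capped vials standing where they are.

Things in the scene. Friction and masses are not known exactly. Their poses are not given: they have to be found in the camera images.
- bay: Collecting bay, fixed: three-sided steel fence, 26 mm high, 6 mm walls, no floor, at the far part of a flat blue mat (450 x 300 mm) over which things slide level into it. Inside 360 mm wide (y), 110 mm deep (x). Origin: on the worktop, middle of the inside. x points to the back wall (inner face x = +55 mm); side walls' inner faces y = +-180 mm; open front x = -55 mm, towards the robot.
- bay_mouth (a point): Middle of the bay's open front, on the worktop, 55 mm in front of the bay's origin; axes as the bay's.
- ampoule_a_mid (a point): Centre of ampoule a: small empty glass ampoule lying flat on the mat in front of the bay, white with small print, 66 mm long (along its y), 15 mm wide and 14 mm high, about 12 g; the centre lies 7 mm above the mat. It slides when pushed and does not roll. The three ampoules are alike.
- ampoule_a_end1 (a point): One end of ampoule a, on its long axis, 33 mm from its centre (+y).
- ampoule_a_end2 (a point): The other end of ampoule a, on its long axis, 33 mm from its centre (-y).
- ampoule_b_mid (a point): Centre of ampoule b: small empty glass ampoule lying flat on the mat in front of the bay, white with small print, 66 mm long (along its y), 15 mm wide and 14 mm high, about 12 g; the centre lies 7 mm above the mat. It slides when pushed and does not roll. The three ampoules are alike.
- ampoule_b_end1 (a point): One end of ampoule b, on its long axis, 33 mm from its centre (+y).
- ampoule_b_end2 (a point): The other end of ampoule b, on its long axis, 33 mm from its centre (-y).
- ampoule_c_mid (a point): Centre of ampoule c: small empty glass ampoule lying flat on the mat in front of the bay, white with small print, 66 mm long (along its y), 15 mm wide and 14 mm high, about 12 g; the centre lies 7 mm above the mat. It slides when pushed and does not roll. The three ampoules are alike.
- ampoule_c_end1 (a point): One end of ampoule c, on its long axis, 33 mm from its centre (+y).
- ampoule_c_end2 (a point): The other end of ampoule c, on its long axis, 33 mm from its centre (-y).
- vial_red_mid (a point): Centre (27 mm above the worktop) of the small glass vial with the red cap, 26 mm across and 54 mm tall, standing loose in the row of ampoules; its z axis points up. To be left alone.
- vial_blue_mid (a point): Centre (27 mm above the worktop) of the small glass vial with the blue cap, 26 mm across and 54 mm tall, standing loose beside the bay on its left (+y) side; its z axis points up. To be left alone.
- vial_green_mid (a point): Centre (27 mm above the worktop) of the small glass vial with the green cap, 26 mm across and 54 mm tall, standing loose beside the bay on its right (-y) side; its z axis points up. To be left alone.
There are look-alikes about, which are no part of the job. Leave any orange, pink or red look-alike of the part that bears ampoule_a_mid alone.

How it is judged:
At the end, for the whole second after the job is handed in: Both ends of every ampoule lie behind the bay's open front line and between its walls, less than 13 mm above the worktop, and the ampoules are at rest; each vial stands upright (within 0.2 rad) less than 15 mm from where it was (x of ampoule_a_end1 in the frame of bay between -0.055 and 0.057 m and y of ampoule_a_end1 in the frame of bay between -0.182 and 0.182 m and height (world z) of each of ampoule_a_end1, ampoule_a_end2, ampoule_b_end1, ampoule_b_end2, ampoule_c_end1, ampoule_c_end2 below 0.013 m and x of ampoule_a_end2 in the frame of bay between -0.055 and 0.057 m and y of ampoule_a_end2 in the frame of bay between -0.182 and 0.182 m and linear speed of each of ampoule_a, ampoule_b, ampoule_c below 0.01 m/s and x of ampoule_b_end1 in the frame of bay between -0.055 and 0.057 m and y of ampoule_b_end1 in the frame of bay between -0.182 and 0.182 m and x of ampoule_b_end2 in the frame of bay between -0.055 and 0.057 m and y of ampoule_b_end2 in the frame of bay between -0.182 and 0.182 m and x of ampoule_c_end1 in the frame of bay between -0.055 and 0.057 m and y of ampoule_c_end1 in the frame of bay between -0.182 and 0.182 m and x of ampoule_c_end2 in the frame of bay between -0.055 and 0.057 m and y of ampoule_c_end2 in the frame of bay between -0.182 and 0.182 m and distance of each of vial_red_mid, vial_blue_mid, vial_green_mid from where it was at the start of the episode below 0.015 m and angle between each of vial_red_mid, vial_blue_mid, vial_green_mid's own z axis and vertical below 0.2 rad); the robot touches nothing.
It fails at once if an ampoule was lifted off the mat or stood on end (its centre more than 30 mm above the worktop) (height (world z) of any of ampoule_a_mid, ampoule_b_mid, ampoule_c_mid above 0.03 m).
It fails at once if an ampoule was pressed with more than 20 N (contact force between the fingers and ampoule_a above 20 N or contact force between the fingers and ampoule_b above 20 N or contact force between the fingers and ampoule_c above 20 N).
It fails at once if a capped vial was pushed 15 mm or more, or tipped (distance of any of vial_red_mid, vial_blue_mid, vial_green_mid from where it was at the start of the episode above 0.015 m or angle between any of vial_red_mid, vial_blue_mid, vial_green_mid's own z axis and vertical above 0.2 rad).
It also fails if it takes over 61 s, if anything falls off the work surface, if the arm or the gripper's body presses on something with over 40 N, if the wrist force passes 120 N, or if a joint passes its speed limit or range.

## Robot

A 6-joint arm with a two-finger parallel gripper is mounted at the origin on a cart in front of the work surface, level with it; the furniture and walls round the work are solid. World frame = base frame: x ahead of the robot, y to its left, z up, the work surface at z = 0. Lengths are in m, angles in rad, forces in N, time in s.
With the tool pointing down it reaches from about 0.3 to 0.95 m from the base axis. Payload 3.1 kg.
Tool frame: the origin (TCP) lies on the centre line of the jaws, within the pads' length; the fingertips stand 22 mm ahead of it and the grasp point (between the pads) lies 3 mm ahead of it (bot.tip_extent is the distance from the TCP to the fingertips, in m); x points along the fingers, z is the direction in which the jaws open and shut, and the axes are right-handed (so a half turn about x gives the same grasp; the last joint's range is limited). The gripper opens to 85 mm and grips with 20 to 120 N. Pads are 22 mm wide; open, the fingers measure 114 mm over their backs; the gripper's body (76 mm by 85 mm) begins 54 mm behind the grasp point. The pads swing forward as they close: fully open they stand 13 mm farther back than shut.
Start: joints at [1.199, 0.308, 1.634, -0, 1.2, -0.07], TCP at [0.186, 0.597, 0.253] pointing down, gripper open.
Joint ranges: [-3.06, 3.06], [-0.79, 1.96], [0.05, 2.63], [-1.19, 4.34], [0.05, 2.64], [-2.94, 2.94]. Speed limits (rad/s): [2.79, 2.79, 3.14, 3.14, 3.14, 3.14].

## Interface

Orientations are given as a 3x3 rotation matrix whose columns are the frame's x, y, z axes.
In Python, from plant import bot gives the robot as it stands.
- The arm moves only by the tool servo_tool, never from a script. Its argument "commands" is text: rows parted by semicolons, each of 7 numbers parted by spaces: the shift along the tool's x, y, z in m, then the turn, a rotation vector about the tool's x, y, z in degrees, then the finger opening in m, from 0 to 0.0854. A call has 1 to 20 rows; each row shifts and turns the pose as measured when the row begins, along the tool's axes as they then stand; what a row does not reach is not made up. A row lasts 1/10 s, in which the tool goes at most 50 mm and 8.59 degrees, less where a joint would pass 70% of its speed; a pose out of reach is approached as far as the arm can. A call with a gripper value outside its range is refused whole. The fingers move at their own pace and stop on an object; "force" is the grip in N (left out, the last holds). Time passes only in rows, so rows that do not move let the fingers close. It gives the time, the measured TCP pose, the force and the opening at its end, in the units of the state.
- bot.read_state(): the state, without advancing time (a new reading comes with each control period).
- bot.grab_frame(name): name is "scene" or "top" or "wrist"; returns a dict with "image" (420x560x3 uint8, red, green, blue), "mtx" (3x3 intrinsics, pixels), "camera_from_world" (4x4, takes a point from world to camera coordinates); the wrist camera has in their place "hand_eye" (4x4, takes a point from camera to tool coordinates, whose origin is the TCP and whose axes are the tool frame's). Camera axes: x right, y down, z forward; pixel columns grow to the right and rows downward; lengths in m; the calibration is good to about 2 mm. A picture is of the moment at which its call begins: read the wrist's pose just before it. There is no depth.
- bot.job_done(): hands the job in, once; it reports no verdict.
Trained networks look in a picture, given as the dict that the camera call returned (one of the last four; its "shot" number tells which), for a name from the list of things; names that differ only in an ending like _2 or _b are one class to them, and where a whole thing is asked for, a point or a joint stands for the part that bears it (a point fixed in the world has none). Each returns a list of dicts, best first, with "score" (0 to 1); they miss things now and then, are a little off and sometimes report something else, mostly with a low value. They report only what shows in the picture. A call takes as long as a camera call. They do not tell look-alikes from the thing itself.
- bot.spot_in(thing, picture): "point" ([row, column] in pixels, amid what is visible of it).
- bot.silhouettes(thing, picture): "region" (420x560 bool, what is visible of it) and "point" ([row, column] in pixels, amid what is visible of it).
- bot.landmark_of(thing, picture): "point" ([row, column] in pixels: a listed point, or the origin of a listed thing).
The state is a dict: "clock": time; "joints": joint angles; "qvel": joint speeds; "effort": joint torques, N m; "position": TCP position; "eef_rot": TCP orientation; "force": force on the tool from outside, world axes, zero at the start; "wrist_torque": the same for the moment, N m; "grip_width": finger opening in m.
Only numpy, scipy, OpenCV 4.12 (cv2) and the standard library are available. Lean on these libraries where they do the work, as an engineer would, in place of code of your own. Each camera call takes 0.05 s, during which the arm holds its last target. There are 200 camera calls.

## Working session

There is one attempt and no reset: what is moved stays moved. The work goes in short steps, Python scripts to look and compute and a tool call to move; the robot and the scene stay as the last step left them, time stands still between calls to the robot, and variables do not carry over. Pictures are saved under pics/ and viewed, about 8 in all and at most 12, crops included, and the job is handed in when it is done.

Besides the shell and the picture viewer there is one more tool, called by a JSON object that holds its "op" and its "data", one argument or row to a line. servo_tool: Moves the arm, as the interface text tells. Its arguments: {"type":"object","properties":{"commands":{"type":"string"},"force":{"type":"number"}},"required":["commands"]}

```bash
mkdir -p pics; cat > h.py <<'E'
import numpy as np, cv2
from plant import bot
def ray(f,p,z):
    M=f["camera_from_world"];R=M[:3,:3];t=M[:3,3]
    d=R.T@np.linalg.inv(f["mtx"])@np.array([p[1],p[0],1.]);c=-R.T@t
    return (c+d*(z-c[2])/d[2])
def save(f,n): cv2.imwrite("pics/"+n,cv2.cvtColor(f["image"],cv2.COLOR_RGB2BGR))
E
python3 - <<'E'
from h import *
np.set_printoptions(precision=3,suppress=True)
s=bot.read_state();print(s["clock"],s["position"],s["eef_rot"],s["force"])
for n in("top","scene"):
    f=bot.grab_frame(n);save(f,n+"0.png")
    M=f["camera_from_world"];print(n,-M[:3,:3].T@M[:3,3])
    for t,z in(("bay",0),("bay_mouth",0),("ampoule_a_mid",.007),("ampoule_a_end1",.007),("ampoule_a_end2",.007),("vial_red_mid",.027),("vial_blue_mid",.027),("vial_green_mid",.027)):
        for d in bot.landmark_of(t,f): print(t,round(d["score"],2),np.round(d["point"]),ray(f,d["point"],z))
    for d in bot.silhouettes("ampoule_a_mid",f):
        r=d["region"];c,wh,a=cv2.minAreaRect(np.argwhere(r).astype(np.float32));b=cv2.boxPoints((c,wh,a))
        print("sil",round(d["score"],2),np.round(d["point"]),r.sum(),np.median(f["image"][r],0),[list(np.round(ray(f,q,.007)[:2],3)) for q in b])
E
```

```text
0.0 [0.185 0.596 0.252] [[-0.001 -0.955  0.297]
 [-0.002  0.297  0.955]
 [-1.     0.    -0.002]] [ 0.061  0.193 -0.27 ]
top [0.306 0.002 1.257]
bay 0.77 [147. 272.] [0.66  0.019 0.   ]
bay_mouth 0.62 [168. 268.] [0.608 0.028 0.   ]
ampoule_a_mid 0.69 [199. 423.] [ 0.537 -0.34   0.007]
ampoule_a_mid 0.68 [268. 311.] [ 0.37  -0.077  0.007]
ampoule_a_mid 0.61 [219. 144.] [0.478 0.315 0.007]
ampoule_a_mid 0.5 [212. 247.] [0.499 0.075 0.007]
ampoule_a_mid 0.43 [273. 263.] [0.356 0.035 0.007]
ampoule_a_end1 0.72 [230. 140.] [0.453 0.325 0.007]
ampoule_a_end1 0.67 [205. 410.] [ 0.521 -0.309  0.007]
ampoule_a_end1 0.65 [211. 234.] [0.501 0.107 0.007]
ampoule_a_end1 0.62 [207. 269.] [0.512 0.025 0.007]
ampoule_a_end1 0.56 [202. 141.] [0.519 0.325 0.007]
ampoule_a_end1 0.54 [256. 320.] [ 0.399 -0.097  0.007]
ampoule_a_end1 0.51 [261. 272.] [0.385 0.014 0.007]
ampoule_a_end1 0.5 [282. 304.] [ 0.338 -0.059  0.007]
ampoule_a_end1 0.49 [198. 437.] [ 0.54  -0.373  0.007]
ampoule_a_end1 0.44 [205. 261.] [0.516 0.042 0.007]
ampoule_a_end1 0.43 [286. 256.] [0.326 0.051 0.007]
ampoule_a_end2 0.72 [230.
[... 2772 characters left out ...]
4 [182. 194.] [0.512 0.316 0.007]
ampoule_a_end2 0.52 [222. 265.] [0.507 0.04  0.007]
vial_red_mid 0.65 [241. 320.] [ 0.518 -0.121  0.027]
vial_red_mid 0.56 [221. 256.] [0.476 0.042 0.027]
vial_blue_mid 0.65 [164. 233.] [0.638 0.286 0.027]
vial_blue_mid 0.25 [192. 226.] [0.518 0.191 0.027]
sil 0.73 [270. 268.] 128 [152.5  80.   89. ] [[np.float64(0.4), np.float64(-0.087)], [np.float64(0.349), np.float64(-0.055)], [np.float64(0.337), np.float64(-0.071)], [np.float64(0.387), np.float64(-0.102)]]
sil 0.55 [252. 220.] 113 [129.  14.   9.] [[np.float64(0.379), np.float64(0.034)], [np.float64(0.334), np.float64(0.06)], [np.float64(0.321), np.float64(0.041)], [np.float64(0.365), np.float64(0.015)]]
```

```bash
python3 - <<'E'
import cv2
a=cv2.imread("pics/top0.png")[120:240,150:410]
cv2.imwrite("pics/top0c.png",cv2.resize(a,None,fx=3,fy=3,interpolation=cv2.INTER_CUBIC))
a=cv2.imread("pics/scene0.png")[140:300,180:440]
cv2.imwrite("pics/scene0c.png",cv2.resize(a,None,fx=3,fy=3,interpolation=cv2.INTER_CUBIC))
E
```

```text
(no output)
```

View pics/top0c.png

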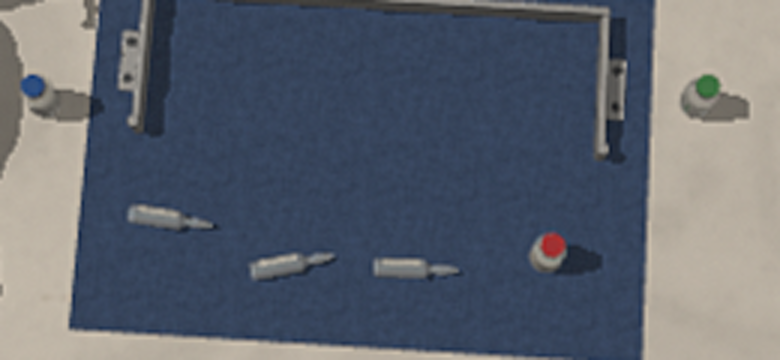

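View pics/scene0c.png

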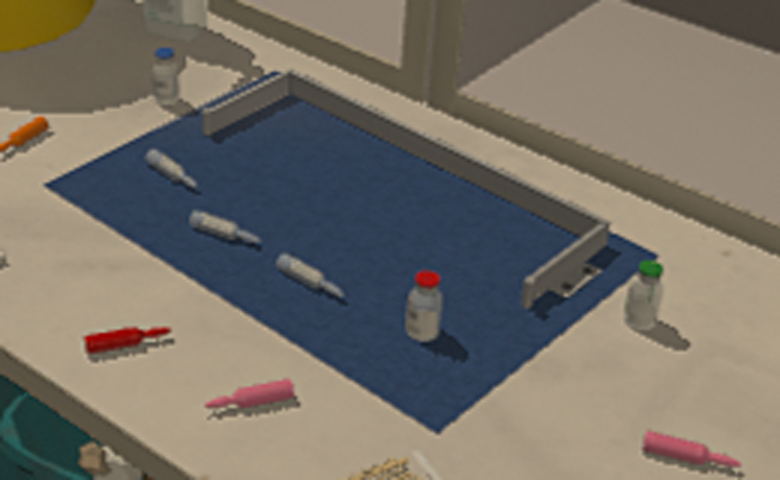

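The top crop shows three white ampoules in the crop at about (128,213)-(214,225), (250,270)-(335,257) and (373,267)-(459,271). The red vial is at the right end of the row at (548,255), with the bay behind. The coloured look-alikes lie off the mat.

```bash
python3 - <<'E'
from h import *
np.set_printoptions(precision=3,suppress=True)
f=bot.grab_frame("top")
def P(x,y,z): return ray(f,(120+y/3,150+x/3),z)[:2]
for n,x,y,z in(("L1",128,213,.007),("L2",214,225,.007),("M1",250,270,.007),("M2",335,257,.007),("R1",373,267,.007),("R2",459,271,.007),
 ("wallLtip",137,125,.026),("wallRtip",602,153,.026),("backR",606,10,.026),("wallLback",150,0,.026),("backmid",250,0,.026),("redcap",553,245,.054),("redbase",546,268,.0),("matFL",70,328,0),("matFR",641,360,0)): print(n,P(x,y,z))
w=bot.grab_frame("scene")
def Q(x,y,z): return ray(w,(140+y/3,180+x/3),z)[:2]
for n,x,y,z in(("L1",147,156,.007),("L2",198,190,.007),("M1",190,218,.007),("M2",260,244,.007),("R1",278,262,.007),("R2",344,299,.007),("red",424,308,.027),("Rtip",527,284,.026),("Ltip",205,112,.026),("backL",291,74,.026),("backR",606,226,.026)): print(n,Q(x,y,z))
E
```

```text
L1 [0.547 0.205]
L2 [0.538 0.137]
M1 [0.503 0.108]
M2 [0.514 0.041]
R1 [0.507 0.011]
R2 [ 0.505 -0.056]
wallLtip [0.613 0.198]
wallRtip [ 0.597 -0.166]
backR [ 0.714 -0.17 ]
wallLback [0.716 0.192]
backmid [0.717 0.113]
redcap [ 0.519 -0.125]
redbase [ 0.51  -0.125]
matFL [0.456 0.248]
matFR [ 0.438 -0.199]
L1 [0.543 0.206]
L2 [0.534 0.133]
M1 [0.499 0.109]
M2 [0.511 0.039]
R1 [0.503 0.012]
R2 [ 0.501 -0.059]
red [ 0.514 -0.126]
Rtip [ 0.594 -0.168]
Ltip [0.613 0.199]
backL [0.722 0.187]
backR [ 0.705 -0.174]
```

{"op": "servo_tool", "data": {
  "commands": "0 0 0 -7.4 0 0 0; 0 0 0 -7.4 0 0 0; 0 -0.018 -0.035 0 0 0 0; 0 -0.018 -0.035 0 0 0 0; 0 -0.018 -0.035 0 0 0 0; 0 -0.018 -0.035 0 0 0 0; 0 -0.018 -0.035 0 0 0 0; 0 -0.018 -0.035 0 0 0 0; 0 -0.018 -0.035 0 0 0 0; 0 -0.018 -0.035 0 0 0 0; 0 -0.018 -0.035 0 0 0 0; 0 -0.018 -0.035 0 0 0 0"
}}

```text
clock: 2.3
position: [0.3593, 0.2343, 0.2536]
eef_rot: [[0.006, -1.0, 0.022], [0.007, 0.022, 1.0], [-1.0, -0.005, 0.007]]
force: [1.1, 1.0, 0.1]
grip_width: -0.0002
```

```bash
python3 - <<'E'
from h import *
np.set_printoptions(precision=4,suppress=True)
s=bot.read_state();print(s["clock"],s["position"],s["eef_rot"],s["force"],s["grip_width"],bot.tip_extent)
E
```

```text
2.3 [0.3593 0.2343 0.2536] [[ 0.0056 -0.9997  0.0217]
 [ 0.0065  0.0218  0.9997]
 [-1.     -0.0054  0.0067]] [1.0628 1.0418 0.1075] -0.00019418537496072687 0.022
```

{"op": "servo_tool", "data": {
  "commands": "0 -0.023 0.002 0 0 0 0; 0 -0.023 0.002 0 0 0 0; 0 -0.023 0.002 0 0 0 0; 0 -0.023 0.002 0 0 0 0; 0.01 -0.023 0.002 0 0 0 0; 0.02 -0.023 0.002 0 0 0 0; 0.02 -0.023 0.002 0 0 0 0; 0.02 -0.022 0.002 0 0 0 0; 0.02 0 0 0 0 0 0; 0.02 0 0 0 0 0 0; 0.02 0 0 0 0 0 0; 0.02 0 0 0 0 0 0; 0.01 0 0 0 0 0 0"
}}

```text
clock: 3.6
position: [0.5596, 0.2414, 0.0945]
eef_rot: [[0.02, -0.999, 0.033], [0.01, 0.033, 0.999], [-1.0, -0.019, 0.011]]
force: [-0.0, -0.1, -0.4]
grip_width: -0.0004
```

```bash
python3 - <<'E'
from h import *
f=bot.grab_frame("top")
a=f["image"][120:240,150:410,::-1]
cv2.imwrite("pics/t1.png",cv2.resize(a,None,fx=3,fy=3,interpolation=cv2.INTER_CUBIC))
E
```

```text
(no output)
```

View pics/t1.png

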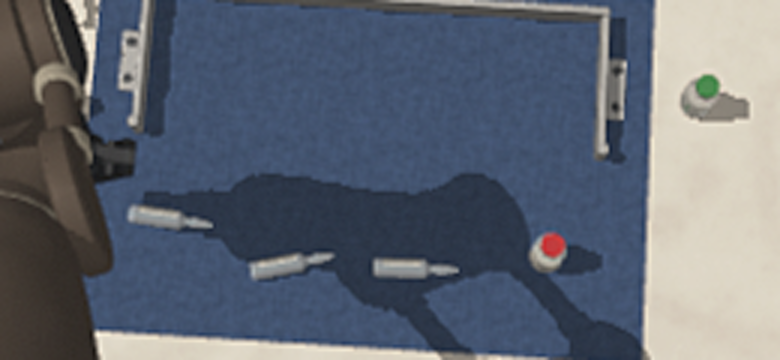

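Ampoules are undisturbed (the left one at crop (128,213)-(212,225)); the gripper is up and to the left of it.

{"op": "servo_tool", "data": {
  "commands": "0 0.015 0.002 0 0.6 1.1 0; 0.015 0 0.001 0 0 0 0; 0.015 0 0 0 0 0 0; 0.015 0 0 0 0 0 0; 0.01 0 0 0 0 0 0; 0.006 0 0 0 0 0 0; 0.003 0 0 0 0 0 0; 0 0 0 0 0 0 0"
}}

```text
clock: 4.45
position: [0.544, 0.2458, 0.0257]
eef_rot: [[-0.0, -0.999, 0.032], [-0.0, 0.032, 0.999], [-1.0, 0.0, -0.0]]
force: [1.1, 0.1, 0.3]
grip_width: -0.0003
```

{"op": "servo_tool", "data": {
  "commands": "-0.001 0 -0.01 0 0 0 0; 0 0 -0.008 0 0 0 0; 0 0 -0.005 0 0 0 0; 0 0 -0.005 0 0 0 0; 0 0 -0.005 0 0 0 0; 0 0 -0.005 0 0 0 0; 0 0 -0.005 0 0 0 0; 0 0 -0.004 0 0 0 0; 0 0 0 0 0 0 0"
}}

```text
clock: 5.35
position: [0.5444, 0.1942, 0.0292]
eef_rot: [[0.004, -0.999, 0.033], [0.001, 0.033, 0.999], [-1.0, -0.004, 0.001]]
force: [0.3, 0.5, -0.4]
grip_width: 0.0001
```

```bash
python3 - <<'E'
from h import *
f=bot.grab_frame("top")
a=f["image"][120:240,150:410,::-1]
cv2.imwrite("pics/t2.png",cv2.resize(a,None,fx=3,fy=3,interpolation=cv2.INTER_CUBIC))
E
```

```text
(no output)
```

View pics/t2.png

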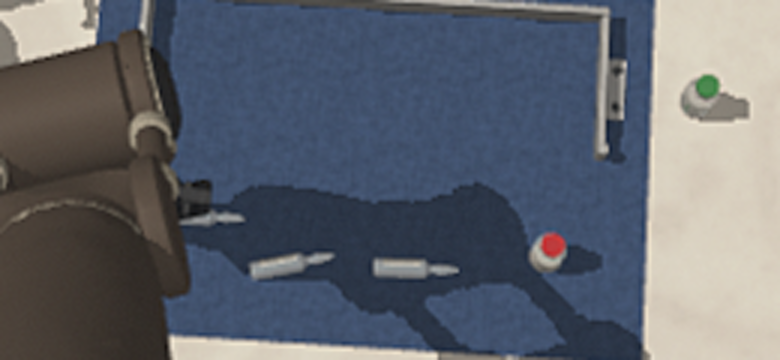

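{"op": "servo_tool", "data": {
  "commands": "0 0 0.01 0 0 0 0; -0.02 0 0 0 0 0 0; -0.02 0 0 0 0 0 0.025; 0 0.023 -0.025 0 0 0 0.025; 0 0.023 -0.025 0 0 0 0.025; 0 0 0 0 0 0 0.025; 0.01 0 0 0 0 0 0.025"
}}

```text
clock: 6.1
position: [0.499, 0.1615, 0.0618]
eef_rot: [[0.012, -0.999, 0.03], [0.005, 0.03, 1.0], [-1.0, -0.011, 0.005]]
force: [0.6, 0.7, 0.1]
grip_width: 0.0248
```

{"op": "servo_tool", "data": {
  "commands": "0 0 -0.011 0 0.3 0.6 0.025; 0.015 0 0 0 0 0 0.025; 0.012 0 0 0 0 0 0.025; 0.006 0 0 0 0 0 0.025; 0 0 0 0 0 0 0.025"
}}

```text
clock: 6.6
position: [0.4997, 0.1517, 0.0232]
eef_rot: [[-0.002, -1.0, 0.028], [-0.001, 0.028, 1.0], [-1.0, 0.002, -0.001]]
force: [-0.0, 0.0, -0.2]
grip_width: 0.0248
```

{"op": "servo_tool", "data": {
  "commands": "-0.002 -0.008 0 0 0 0 0.025; 0 -0.008 0 0 0 0 0.025; 0 -0.008 0 0 0 0 0.025; 0 -0.008 0 0 0 0 0.025; 0 -0.008 0 0 0 0 0.025; 0 -0.008 0 0 0 0 0.025; 0 -0.008 0 0 0 0 0.025; 0 -0.008 0 0 0 0 0.025; 0 -0.008 0 0 0 0 0.025; 0 -0.008 0 0 0 0 0.025"
}}

```text
clock: 7.6
position: [0.5879, 0.1497, 0.0261]
eef_rot: [[0.001, -1.0, 0.028], [-0.0, 0.028, 1.0], [-1.0, -0.001, -0.0]]
force: [-0.5, 0.4, 0.4]
grip_width: 0.0247
```

```bash
python3 - <<'E'
from h import *
f=bot.grab_frame("scene")
a=f["image"][140:300,180:440,::-1]
cv2.imwrite("pics/s3.png",cv2.resize(a,None,fx=3,fy=3,interpolation=cv2.INTER_CUBIC))
E
```

```text
(no output)
```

View pics/s3.png

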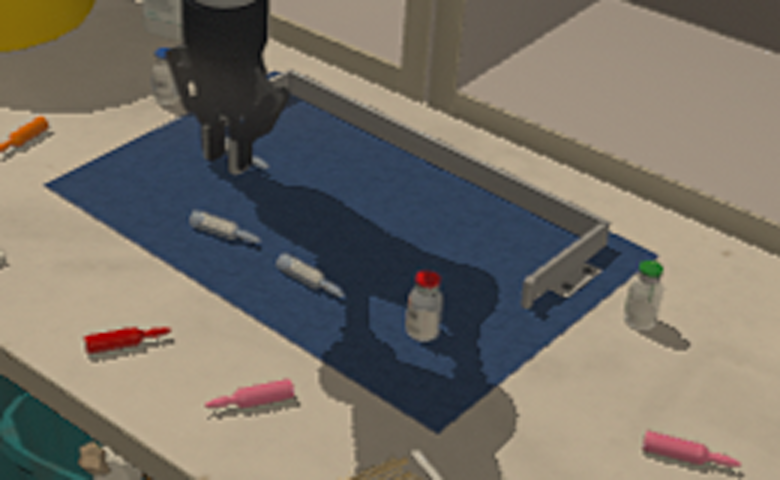

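The scene shows the left ampoule's tip at crop (265,162), just ahead of the fingers, so it is being pushed. The other two have not moved.

{"op": "servo_tool", "data": {
  "commands": "0 -0.008 0 0 0 0 0.025; 0 -0.008 0 0 0 0 0.025; 0 -0.008 0 0 0 0 0.025; 0 -0.008 0 0 0 0 0.025; 0 -0.008 0 0 0 0 0.025; 0 -0.008 0 0 0 0 0.025; 0 -0.008 0 0 0 0 0.025; 0 -0.008 0 0 0 0 0.025; 0 -0.004 0 0 0 0 0.025; 0 0.015 0 0 0 0 0.025; -0.02 0.01 0 0 0 0 0.025; -0.03 0.01 0 0 0 0 0.025; -0.03 0.02 0 0 0 0 0.025"
}}

```text
clock: 8.95
position: [0.6064, 0.148, 0.1025]
eef_rot: [[-0.005, -1.0, 0.03], [-0.001, 0.03, 1.0], [-1.0, 0.005, -0.001]]
force: [0.7, -0.4, 0.3]
grip_width: 0.0253
```

{"op": "servo_tool", "data": {
  "commands": "0 0.035 -0.019 0 0 0 0.025; 0 0.035 -0.019 0 0 0 0.025; 0 0.035 -0.019 0 0 0 0.025; 0 0.035 -0.019 0 0 0 0.025; 0 0 0 0 0 0 0.025; 0.02 0 0 0 0 0 0.025; 0.02 0 0 0 0 0 0.025; 0 0 0 0 0 0 0.025"
}}

```text
clock: 9.75
position: [0.464, 0.0755, 0.0691]
eef_rot: [[0.01, -1.0, 0.028], [0.001, 0.028, 1.0], [-1.0, -0.01, 0.001]]
force: [-1.2, 1.0, -0.8]
grip_width: 0.0253
```

```bash
python3 - <<'E'
from h import *
f=bot.grab_frame("top")
a=f["image"][120:240,150:410,::-1]
cv2.imwrite("pics/t4.png",cv2.resize(a,None,fx=3,fy=3,interpolation=cv2.INTER_CUBIC))
E
```

```text
(no output)
```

View pics/t4.png

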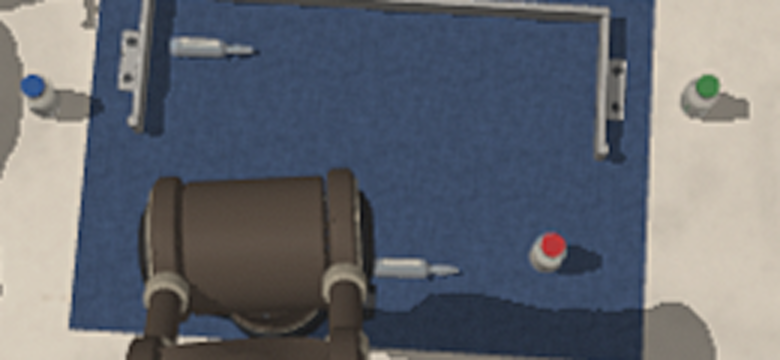

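The left ampoule now lies in the bay at crop (172,47)-(257,50), straight and clear of the walls. Next is the middle one.

{"op": "servo_tool", "data": {
  "commands": "0.015 0 0 0 0 0.6 0.025; 0.015 0 0 0 0 0 0.025; 0.009 0 0 0 0 0 0.025; 0.001 0 0 0 0 0 0.025; 0 0 0 0 0 0 0.025"
}}

```text
clock: 10.3
position: [0.4728, 0.0769, 0.0337]
eef_rot: [[0.012, -1.0, 0.027], [0.003, 0.027, 1.0], [-1.0, -0.012, 0.003]]
force: [0.7, -0.3, -0.2]
grip_width: 0.0251
```

{"op": "servo_tool", "data": {
  "commands": "0.004 0.007 -0.002 0 0 0.6 0.025; 0.003 0 0 0 0 0 0.025; 0 0 0 0 0 0 0.025"
}}

```text
clock: 10.6
position: [0.4667, 0.0751, 0.0278]
eef_rot: [[0.004, -1.0, 0.027], [0.003, 0.027, 1.0], [-1.0, -0.004, 0.003]]
force: [0.1, -0.4, -0.3]
grip_width: 0.0251
```

{"op": "servo_tool", "data": {
  "commands": "0.001 -0.008 0 0 0 0 0.025; 0 -0.008 0 0 0 0 0.025; 0 -0.008 0 0 0 0 0.025; 0 -0.008 0 0 0 0 0.025; 0 -0.008 0 0 0 0 0.025; 0 -0.008 0 0 0 0 0.025; 0 -0.008 0 0 0 0 0.025; 0 -0.008 0 0 0 0 0.025; 0 -0.008 0 0 0 0 0.025; 0 -0.008 0 0 0 0 0.025"
}}

```text
clock: 11.6
position: [0.5542, 0.0727, 0.0274]
eef_rot: [[0.005, -1.0, 0.027], [0.003, 0.027, 1.0], [-1.0, -0.005, 0.003]]
force: [-0.3, -0.1, -1.0]
grip_width: 0.0249
```

{"op": "servo_tool", "data": {
  "commands": "0.001 -0.008 0 0 0 0 0.025; 0 -0.008 0 0 0 0 0.025; 0 -0.008 0 0 0 0 0.025; 0 -0.008 0 0 0 0 0.025; 0 -0.008 0 0 0 0 0.025; 0 -0.008 0 0 0 0 0.025; 0 -0.008 0 0 0 0 0.025; 0 -0.008 0 0 0 0 0.025; 0 -0.008 0 0 0 0 0.025; 0 -0.008 0 0 0 0 0.025; 0 0.015 0 0 0 0 0.025; -0.02 0.01 0 0 0 0 0.025; -0.03 0.01 0 0 0 0 0.025; -0.03 0.02 0 0 0 0 0.025"
}}

```text
clock: 13.0
position: [0.5861, 0.071, 0.1035]
eef_rot: [[-0.001, -1.0, 0.028], [0.003, 0.028, 1.0], [-1.0, 0.001, 0.003]]
force: [-0.6, -0.1, 0.2]
grip_width: 0.0251
```

{"op": "servo_tool", "data": {
  "commands": "0 0.03 -0.023 0 0 0 0.025; 0 0.03 -0.023 0 0 0 0.025; 0 0.03 -0.023 0 0 0 0.025; 0 0.03 -0.023 0 0 0 0.025; 0 0 0 0 0 0 0.025; 0.02 0.002 0 0 0 0 0.025; 0.02 0.002 0 0 0 0 0.025; 0 0 0 0 0 0 0.025"
}}

```text
clock: 13.8
position: [0.4648, -0.0198, 0.0705]
eef_rot: [[0.019, -0.999, 0.027], [0.002, 0.027, 1.0], [-1.0, -0.019, 0.003]]
force: [-0.2, -0.4, 0.4]
grip_width: 0.0248
```

```bash
python3 - <<'E'
from h import *
f=bot.grab_frame("top")
a=f["image"][120:240,150:410,::-1]
cv2.imwrite("pics/t5.png",cv2.resize(a,None,fx=3,fy=3,interpolation=cv2.INTER_CUBIC))
E
```

```text
(no output)
```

View pics/t5.png

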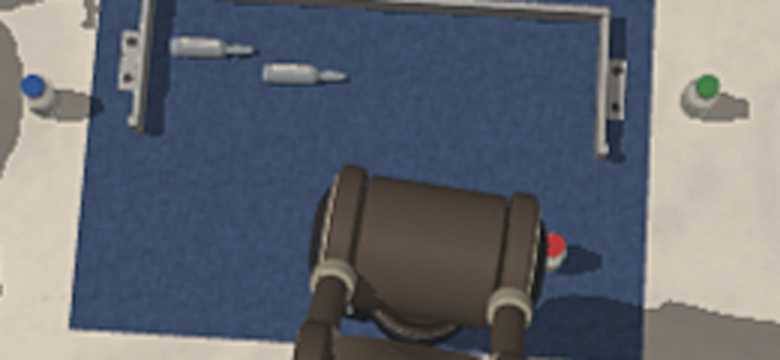

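The middle ampoule is in at crop (263,73)-(347,77), and the red cap is still at (556,245). Last is the right one.

{"op": "servo_tool", "data": {
  "commands": "0.012 0 0 0 0 1.1 0.025; 0.012 0.002 0 0 0 0.3 0.025; 0.012 0.002 0 0 0 0 0.025; 0.006 0 0 0 0 0 0.025; 0 0 0 0 0 0 0.025"
}}

```text
clock: 14.35
position: [0.4678, -0.0193, 0.0307]
eef_rot: [[0.005, -1.0, 0.025], [0.002, 0.025, 1.0], [-1.0, -0.005, 0.002]]
force: [-0.6, 1.5, 0.5]
grip_width: 0.0246
```

{"op": "servo_tool", "data": {
  "commands": "0.004 -0.002 0 0 0 0 0.025; 0.001 -0.008 0 0 0 0 0.025; 0 -0.008 0 0 0 0 0.025; 0 -0.008 0 0 0 0 0.025; 0 -0.008 0 0 0 0 0.025; 0 -0.008 0 0 0 0 0.025; 0 -0.008 0 0 0 0 0.025; 0 -0.008 0 0 0 0 0.025; 0 -0.008 0 0 0 0 0.025; 0 -0.008 0 0 0 0 0.025"
}}

```text
clock: 15.35
position: [0.5496, -0.0215, 0.027]
eef_rot: [[0.008, -1.0, 0.025], [0.001, 0.025, 1.0], [-1.0, -0.008, 0.002]]
force: [0.1, -0.7, 0.1]
grip_width: 0.0251
```

{"op": "servo_tool", "data": {
  "commands": "0 -0.008 0 0 0 0 0.025; 0 -0.008 0 0 0 0 0.025; 0 -0.008 0 0 0 0 0.025; 0 -0.008 0 0 0 0 0.025; 0 -0.008 0 0 0 0 0.025; 0 -0.008 0 0 0 0 0.025; 0 -0.008 0 0 0 0 0.025; 0 -0.008 0 0 0 0 0.025; 0 -0.008 0 0 0 0 0.025; 0 -0.008 0 0 0 0 0.025; 0 0.015 0 0 0 0 0.025; -0.02 0.01 0 0 0 0 0.025; -0.03 0.01 0 0 0 0 0.025; -0.03 0.03 0 0 0 0 0.025; 0 0.04 0 0 0 0 0.025; 0 0.04 0 0 0 0 0.025; 0 0.04 0 0 0 0 0.025; 0 0.04 0 0 0 0 0.025; 0 0 0 0 0 0 0.025"
}}

```text
clock: 17.25
position: [0.4094, -0.0182, 0.1079]
eef_rot: [[0.012, -1.0, 0.025], [0.001, 0.025, 1.0], [-1.0, -0.012, 0.001]]
force: [0.2, -0.0, -0.3]
grip_width: 0.0251
```

```bash
python3 - <<'E'
from h import *
np.set_printoptions(precision=3,suppress=True)
f=bot.grab_frame("top")
for t,z in(("ampoule_a_end1",.007),("vial_red_mid",.027),("vial_blue_mid",.027),("vial_green_mid",.027)):
    for d in bot.landmark_of(t,f): 
        p=ray(f,d["point"],z)
        if p[0]>.5:print(t,round(d["score"],2),p)
a=f["image"][120:240,150:410,::-1]
cv2.imwrite("pics/t6.png",cv2.resize(a,None,fx=3,fy=3,interpolation=cv2.INTER_CUBIC))
E
```

```text
ampoule_a_end1 0.63 [0.666 0.101 0.007]
ampoule_a_end1 0.5 [0.668 0.045 0.007]
ampoule_a_end1 0.46 [ 0.544 -0.374  0.007]
ampoule_a_end1 0.43 [0.528 0.33  0.007]
ampoule_a_end1 0.41 [ 0.527 -0.313  0.007]
ampoule_a_end1 0.39 [0.683 0.116 0.007]
vial_red_mid 0.62 [ 0.516 -0.127  0.027]
vial_red_mid 0.16 [0.658 0.018 0.027]
vial_blue_mid 0.68 [0.655 0.097 0.027]
vial_blue_mid 0.55 [0.635 0.289 0.027]
vial_green_mid 0.44 [ 0.647 -0.247  0.027]
```

View pics/t6.png

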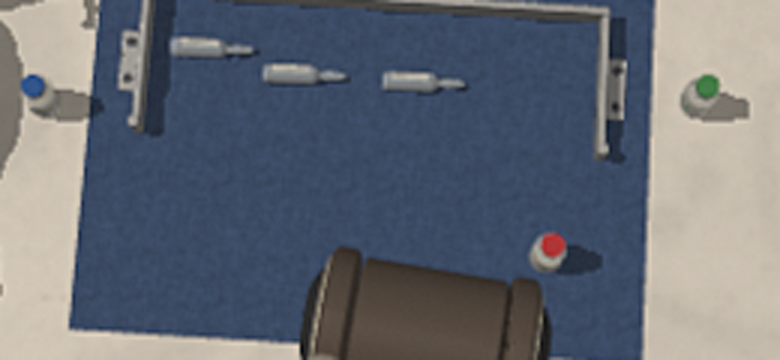

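All three lie flat and well inside the bay: crop (172,47), (263,73) and (382,82) at their left ends. The front line is at about row 125-153. All three vials stand unmoved and the gripper is clear.

```bash
python3 -c "
from plant import bot
print(bot.job_done())"
```

```text
the job is handed in; nothing more can be done
None
```

All three ampoules are in the bay and the job is handed in, at about 17 s of the 61 s allowed. I first nudged the left ampoule sideways so it would clear the left wall. Then I pushed each of the three in along the mat with the fingertips.

- **Ampoules:** The last top picture shows all three lying flat inside the bay. Measured ends are at x of about 0.67–0.68 m, against an open front at 0.60–0.61 m. The networks missed some ends, so for those I relied on the picture.
- **Vials:** All three stand where they were, with red and green within 5 mm of the first readings. Blue's best-scored reading landed on an ampoule and was wrong. Its second reading is within about 9 mm of the first, and in the picture it has not moved.
- **Forces:** Wrist force was under 2 N at the end of every move. I did not read it between rows, or measure finger contact force separately.

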